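# Load the tea carousel and present the tall jar

### The arm

A 6-joint arm with a two-finger parallel gripper is mounted at the origin on the work surface. World frame = base frame: x ahead of the robot, y to its left, z up, the work surface at z = 0. Lengths are in m, angles in rad, forces in N, time in s.
With the tool pointing down it reaches from about 0.325 to 0.925 m from the base axis. Payload 3.1 kg.
Tool frame: the origin (TCP) lies at the very end of the fingers, on their centre line; the grasp point (between the pads) lies ctrl.tcp_to_grasp behind it (ctrl.tcp_to_grasp is the distance from the TCP to the grasp point, in m); z points along the fingers, y is the line along which they close (so a half turn about z gives the same grasp; the last joint's range is limited). The gripper opens to 85 mm and grips with 20 to 120 N. Pads are 22 mm wide; open, the fingers measure 114 mm over their backs; the gripper's body (76 mm by 85 mm) begins 54 mm behind the grasp point. The pads swing forward as they close: fully open they stand 13 mm farther back than shut.
Start: joints at [-1.28, 0.217, 1.613, -0, 1.311, -0.112], TCP at [0.245, -0.575, 0.231] pointing down, gripper open.
Joint ranges: [-2.75, 2.75], [-0.78, 2.1], [0.31, 2.55], [-1.13, 4.27], [0.13, 2.63], [-2.58, 2.58]. Speed limits (rad/s): [2.79, 2.79, 3.14, 3.14, 3.14, 3.14].

### API

Orientations are given as a unit quaternion [x, y, z, w].
In Python, from station import ctrl gives the robot as it stands.
- The arm moves only by the tool apply_moves, never from a script. Its argument "commands" is a list of rows, each an object of numbers: "claw": the gripper's target within -1 to 1 (fully open at 1, half-way at 0, shut at -1); "tx", "ty", "tz": the shift along the tool's x, y, z in m; "ax", "ay", "az": the turn, a rotation vector about the tool's x, y, z in degrees. In form: [{"claw": .., "tx": .., "ty": .., "tz": .., "ax": .., "ay": .., "az": ..}, ...]. A call has 1 to 8 rows; each row shifts and turns the commanded pose from where the row before left it, along the tool's axes as they then stand; what a row does not reach is not made up. A row lasts 1/8 s, in which the tool goes at most 62.5 mm and 10.7 degrees, less where a joint would pass 70% of its speed; a pose out of reach is approached as far as the arm can. A call is refused whole if a number of a shift passes 0.0625 or a number of a turn 10.7, either way. A call with a gripper value outside its range is refused whole. The fingers move at their own pace and stop on an object; "grip_force" is the grip in N (left out, the last holds). Time passes only in rows, so rows that do not move let the fingers close. It gives the time, the measured TCP pose, the force, the opening and the grip force at its end, in the units of the state.
- ctrl.observe(): the state, without advancing time (a new reading comes with each control period).
- ctrl.camera(name): name is "scene" or "top" or "wrist"; returns a dict with "color" (420x560x3 uint8, red, green, blue), "intrinsics" (3x3 intrinsics, pixels), "view" (4x4, takes a point from world to camera coordinates). Camera axes: x right, y down, z forward; pixel columns grow to the right and rows downward; lengths in m; the calibration is good to about 2 mm. A picture is of the moment at which its call begins. There is no depth.
- ctrl.hand_in(): hands the job in; it is judged then, once.
Trained networks look in the newest picture that a camera, given by its name, has taken for a name from the list of things; names that differ only in an ending like _2 or _b are one class to them, and where a whole thing is asked for, a point or a joint stands for the part that bears it (a point fixed in the world has none). Each returns a list of dicts, best first, with "score" (0 to 1); they miss things now and then, are a little off and sometimes report something else, mostly with a low value. They report only what shows in the picture. A call takes as long as a camera call. They do not tell look-alikes from the thing itself.
- ctrl.look_for(label, camera): "position" ([x, y, z] in m, in world coordinates, good to about 4 mm: the middle of the surface that is visible of it).
The state is a dict: "t": time; "q": joint angles; "qd": joint speeds; "joint_efforts": joint torques, N m; "tool_pos": TCP position; "tool_rot": TCP orientation; "contact_force": force on the tool from outside, world axes, zero at the start; "wrist_torque": the same for the moment, N m; "opening": finger opening in m; "gripper_force": force on a finger pad.
Only numpy, scipy, OpenCV 4.12 (cv2) and the standard library are available. Lean on these libraries where they do the work, as an engineer would, in place of code of your own. Each camera call takes 0.05 s, during which the arm holds its last target. There are 200 camera calls.

### The job

Get the tea carousel ready: stack the two flat metal tins squarely, one on the other, on the carousel's wooden tin rest. Then turn the carousel by its centre handle until the tall jar stands right at the front, in line with the pointer on the foot, the tins still neatly piled, and finish while gripping the handle to hold the carousel still there. Leave everything else on the counter where it stands.

Things in the scene. Friction and masses are not known exactly. Their poses are not given: they have to be found in the camera images.
- tin_a: one of two identical flat bare-metal tea tins, closed boxes 60 mm (its x) by 90 mm (its y) by 24 mm (z), about 0.13 kg, lying flat on the counter at the start, anywhere to the right of the carousel; origin at the centre of its underside, z up
- tin_b: one of two identical flat bare-metal tea tins, closed boxes 60 mm (its x) by 90 mm (its y) by 24 mm (z), about 0.13 kg, lying flat on the counter at the start, anywhere to the right of the carousel; origin at the centre of its underside, z up; either may be the lower one
- tin_rest (a point): top centre of the tin rest, a wooden block 64 mm (x, radial) by 94 mm (y, tangential), 10 mm high, fixed on the carousel 105 mm from its axis, across the axis from the tall jar; top 44 mm above the counter. x points away from the carousel's axis. The tins lie on it with their 90 mm sides along its 94 mm sides, kept by rubber feet alone: jerky turning makes them slide
- tall_jar (a point): centre of the top of the wooden lid of the tall jar on the carousel: white ceramic, 80 mm across, top 139 mm above the counter, 105 mm from the axis. The carousel's two other jars are short: 72 mm across, tops 104 mm above the counter, 105 mm out, at right angles to it. Jars are seated firmly and do not come out
- handle (a point): the carousel's centre handle: an upright flat bar 12 mm thick (x), 60 mm long (y), 28 mm high (z), on a 22 mm post. This point is its centre, 164 mm above the counter on the turning axis; it stands above all the jars and turns with the carousel. Its x axis points to the tin rest, away from the tall jar
- pointer (a point): top of the pointer that marks the carousel's front: a small wooden diamond (22 mm wide, top 26 mm above the counter) on a flat tongue sticking out beyond the disc on the robot's side, 184 mm from the axis, on the fixed foot. This point's x axis points from the pointer to the carousel's axis, z up
- carousel (a joint): angle of the carousel (round wooden turntable 330 mm across, disc top 34 mm above the counter) on its foot: 0 or any full turn (6.283) when the tall jar is at the pointer, growing anticlockwise seen from above; starts between 1.0 and 5.28. Turns either way, at least two turns; damped bearing (0.1 N m plus 0.4 N m per rad/s), stays where left
- cup: bystander: small white cup, 56 mm across and 55 high, standing on the counter; origin at the centre of its underside
- mill: bystander: dark wooden pepper mill, 48 mm across, 120 high, standing on the counter; origin at the centre of its underside
- mug: bystander: white mug, 80 mm across, 92 high, with a handle, standing on the counter; origin at the centre of its underside
- spoon: bystander: steel spoon lying flat, 160 mm long; origin at the middle of the spoon
- sugar_bowl: bystander: lidded white sugar bowl, 80 mm across, 74 high, standing on the counter; origin at the centre of its underside
- glass_jar: bystander: clear glass jar with a steel cap, 70 mm across, 110 high, standing on the counter; origin at the centre of its underside
- jug: bystander: small open steel pot with two side handles, 68 mm across without them, 85 high, standing on the counter; origin at the centre of its underside
There are look-alikes about, which are no part of the job. Leave any blue, orange or yellow look-alike of the tin_b alone.

How it is judged:
By the outcome, as a careful person would: the job done as asked, in the order asked, and still so for the second after the job is handed in, while the arm keeps its last pose, push and grip.
It also fails if it takes over 72 s, if anything falls off the work surface, if the arm or the gripper's body presses on something with over 40 N, if the wrist force passes 120 N, or if a joint passes its speed limit or range.

## Working session

There is one attempt and no reset: what is moved stays moved. The work goes in short steps, Python scripts to look and compute and a tool call to move; the robot and the scene stay as the last step left them, time stands still between calls to the robot, and variables do not carry over. Pictures are saved under pics/ and viewed, at most 10 in all, crops included, and the job is handed in when it is done.

Besides the shell and the picture viewer there is one more tool, called after "Request:" as a command line: name --argument value ..., lists and objects as JSON in quotes. apply_moves: Moves the arm, as the interface text tells. Its arguments: {"type":"object","properties":{"commands":{"type":"array"},"grip_force":{"type":"number"}},"required":["commands"]}

```bash
ls; mkdir -p pics; python3 - <<'E'
from station import ctrl
import cv2
s=ctrl.observe();print(s['t'],s['tool_pos'],s['tool_rot'],s['opening'],ctrl.tcp_to_grasp)
for c in ("scene","top"):
    r=ctrl.camera(c);cv2.imwrite(f"pics/{c}0.png",r["color"][:,:,::-1]);print(c,r["intrinsics"].tolist(),r["view"].round(4).tolist())
    for l in ("tin_a","tall_jar","handle","tin_rest","pointer"):
        for d in ctrl.look_for(l,c)[:5]: print(l,[round(float(x),3) for x in d["position"]],round(d["score"],2))
E
```

```text
pics
0.0 [ 0.24479525 -0.57418117  0.2299523 ] [ 9.79787159e-01  2.00039205e-01 -9.91510490e-05 -1.19603740e-03] 0.08531914419169725 0.0187
scene [[463.4108528891417, 0.0, 283.1331113109655], [0.0, 463.4108528891417, 202.3836272747369], [0.0, 0.0, 1.0]] [[0.6861, 0.7274, 0.0135, -0.3743], [0.4231, -0.3839, -0.8207, -0.1389], [-0.5918, 0.5688, -0.5712, 1.8263], [0.0, 0.0, 0.0, 1.0]]
tin_a [0.313, -0.422, 0.021] 0.75
tin_a [0.624, -0.245, 0.023] 0.74
tin_a [0.659, -0.529, 0.021] 0.72
tin_a [0.467, -0.331, 0.023] 0.6
tin_a [0.623, -0.382, 0.023] 0.58
tall_jar [0.575, 0.08, 0.033] 0.87
handle [0.573, 0.08, 0.03] 0.68
tin_rest [0.571, 0.079, 0.03] 0.85
top [[534.3029047876047, 0.0, 274.05330047735407], [0.0, 534.3029047876047, 203.70440383037632], [0.0, 0.0, 1.0]] [[0.0183, -0.9998, -0.0018, -0.0239], [-0.995, -0.0181, -0.098, 0.5451], [0.098, 0.0035, -0.9952, 1.4947], [0.0, 0.0, 0.0, 1.0]]
tin_a [0.305, -0.421, 0.025] 0.95
tin_a [0.667, -0.516, 0.026] 0.86
tin_a [0.455, -0.326, 0.026] 0.74
tin_a [0.611, -0.379, 0.022] 0.68
tall_jar [0.553, 0.09, 0.034] 0.59
handle [0.548, 0.085, 0.033] 0.66
tin_rest [0.547, 0.092, 0.032] 0.66
pointer [0.55, 0.088, 0.033] 0.77
```

View pics/top0.png

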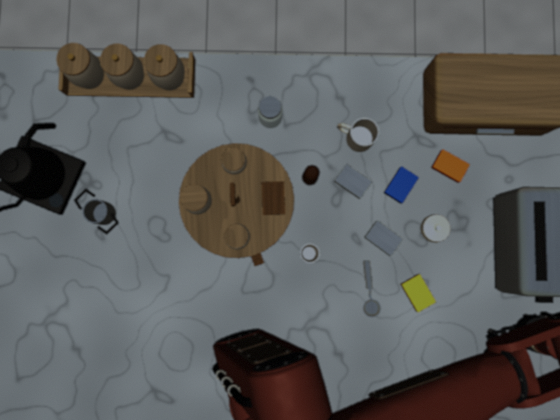

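View pics/scene0.png

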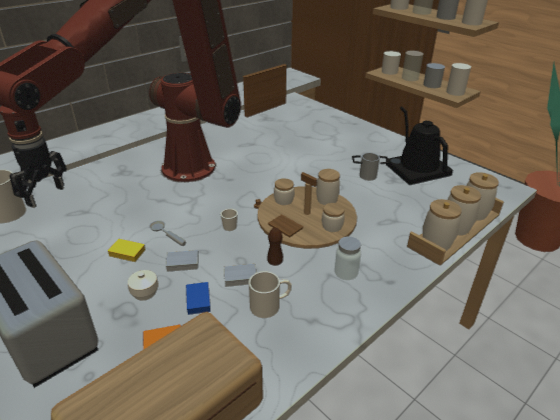

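```bash
cat > h.py <<'E'
from station import ctrl
import numpy as np, cv2
def ray(r,u,v,z):
    K,V=r["intrinsics"],r["view"];R,t=V[:3,:3],V[:3,3];o=-R.T@t
    d=R.T@np.linalg.solve(K,np.array([u,v,1.]));return o+d*(z-o[2])/d[2]
def proj(r,P):
    c=r["view"][:3,:3]@np.array(P)+r["view"][:3,3];p=r["intrinsics"]@c;return p[:2]/p[2]
def crop(r,name,x0,y0,w,h,k):
    cv2.imwrite("pics/"+name,cv2.resize(r["color"][y0:y0+h,x0:x0+w,::-1],None,fx=k,fy=k,interpolation=cv2.INTER_CUBIC))
E
python3 - <<'E'
from h import *
r=ctrl.camera("top");crop(r,"c1.png",170,135,260,140,3)
for n,(u,v),z in [("tin1",(352,181),.024),("tin2",(383,238),.024),("axis disc",(236.5,200.5),.034),("handle",(234.5,194),.178),("tall",(194,199),.139),("rest",(273.5,198),.044),("ptr",(257,259),.026),("cup",(310,253),.055),("mill",(311,174),.12)]:
    print(n,ray(r,u,v,z).round(4))
E
```

```text
tin1 [ 0.6151 -0.2359  0.024 ]
tin2 [ 0.4537 -0.3244  0.024 ]
axis disc [0.552  0.0927 0.034 ]
handle [0.5538 0.0875 0.178 ]
tall [0.5431 0.1971 0.139 ]
rest [ 0.5599 -0.0122  0.044 ]
ptr [0.388  0.0313 0.026 ]
cup [ 0.4074 -0.1161  0.055 ]
mill [ 0.6183 -0.1121  0.12  ]
```

View pics/c1.png

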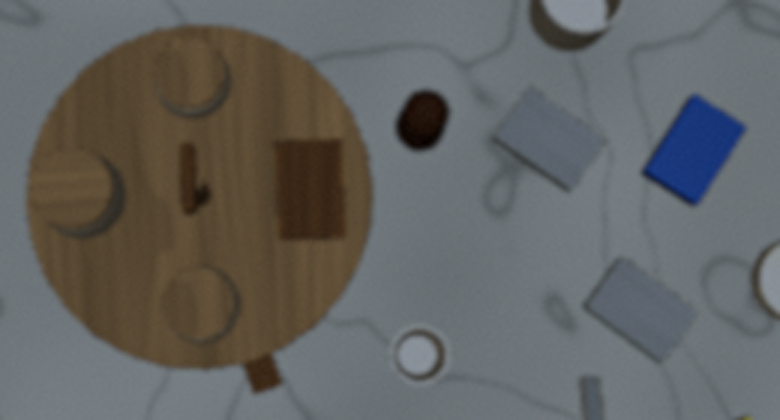

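```bash
cat >> h.py <<'E'
from scipy.spatial.transform import Rotation as Ro
def pose():
    s=ctrl.observe();R=Ro.from_quat(s["tool_rot"]).as_matrix();return s,R
def plan(x,y,z,yaw,n):
    """rows for tool-down pose with tool y at world angle yaw (deg)"""
    s,R=pose();p=np.array(s["tool_pos"]);y0=np.degrees(np.arctan2(R[1,1],R[0,1]));d=(yaw-y0+180)%360-180
    print("from",p.round(4),"yaw",round(y0,2),"tilt",R[:,2].round(4),"dyaw",round(d,2))
    cp=p.copy();ca=y0;w=0.
    for i in range(1,n+1):
        f=i/n; f=f*f*(3-2*f) if n>3 else f
        T=p+f*(np.array([x,y,z])-p);a=np.radians(ca)
        X=np.array([-np.sin(a),np.cos(a),0]);Y=np.array([np.cos(a),np.sin(a),0]);Z=np.array([0,0,-1])
        t=np.round([X@(T-cp),Y@(T-cp),Z@(T-cp)],3);az=round(-(y0+f*d-ca),1)
        cp=cp+t[0]*X+t[1]*Y+t[2]*Z;ca-=az
        print("tx %.3f ty %.3f tz %.3f az %.1f"%(*t,az))
    print("end",cp.round(4),round(ca,1))
E
python3 - <<'E'
from h import *
r=ctrl.camera("top")
def c(L,z):
    P=np.array([ray(r,170+(u+.5)/3-.5,135+(v+.5)/3-.5,z) for u,v in L])[:,:2]
    l1=P[1]-P[0]+P[2]-P[3];l2=P[3]-P[0]+P[2]-P[1]
    print(P.mean(0).round(4),np.linalg.norm(l1)/2,np.degrees(np.arctan2(l1[1],l1[0])),np.linalg.norm(l2)/2,np.degrees(np.arctan2(l2[1],l2[0])))
c([(533,88),(607,139),(569,186),(494,134)],.024)
c([(622,257),(697,311),(660,358),(585,304)],.024)
c([(275,141),(342,138),(345,239),(278,241)],.044)
plan(.6151,-.2359,.13,-34,10)
E
```

```text
[ 0.6174 -0.2395] 0.08613315282248046 -124.14221659882988 0.05835580356711483 141.18904015113412
[ 0.4562 -0.3253] 0.08642466770562965 -125.07614691142274 0.05700848840444897 142.10894261677018
[ 0.5603 -0.0107] 0.06298108923253874 -86.80948670360624 0.09500695900722303 -177.24044205152978
from [ 0.245  -0.575   0.2314] yaw -66.92 tilt [ 1.e-04 -1.e-04 -1.e+00] dyaw 32.92
tx 0.013 ty -0.005 tz 0.003 az -0.9
tx 0.036 ty -0.012 tz 0.008 az -2.5
tx 0.054 ty -0.015 tz 0.011 az -3.7
tx 0.067 ty -0.015 tz 0.014 az -4.5
tx 0.074 ty -0.010 tz 0.015 az -4.9
tx 0.074 ty -0.004 tz 0.015 az -4.8
tx 0.068 ty 0.002 tz 0.013 az -4.5
tx 0.056 ty 0.007 tz 0.012 az -3.7
tx 0.038 ty 0.006 tz 0.008 az -2.5
tx 0.013 ty 0.003 tz 0.002 az -0.9
end [ 0.6146 -0.2358  0.1304] -34.0
```

```bash
python3 - <<'E'
from h import *
plan(.456,-.325,.15,-36.5,8)
E
```

```text
from [ 0.245  -0.575   0.2314] yaw -66.92 tilt [ 1.e-04 -1.e-04 -1.e+00] dyaw 30.42
tx 0.013 ty -0.006 tz 0.003 az -1.3
tx 0.033 ty -0.016 tz 0.010 az -3.5
tx 0.049 ty -0.020 tz 0.013 az -4.8
tx 0.057 ty -0.018 tz 0.015 az -5.6
tx 0.059 ty -0.012 tz 0.015 az -5.6
tx 0.052 ty -0.005 tz 0.013 az -4.9
tx 0.037 ty -0.001 tz 0.009 az -3.4
tx 0.014 ty 0.001 tz 0.003 az -1.3
end [ 0.4562 -0.3252  0.1504] -36.5
```

Request:
apply_moves --commands '[{"claw":1,"tx":0.013,"ty":-0.006,"tz":0.003,"az":-1.3},{"claw":1,"tx":0.033,"ty":-0.016,"tz":0.01,"az":-3.5},{"claw":1,"tx":0.049,"ty":-0.02,"tz":0.013,"az":-4.8},{"claw":1,"tx":0.057,"ty":-0.018,"tz":0.015,"az":-5.6},{"claw":1,"tx":0.059,"ty":-0.012,"tz":0.015,"az":-5.6},{"claw":1,"tx":0.052,"ty":-0.005,"tz":0.013,"az":-4.9},{"claw":1,"tx":0.037,"ty":-0.001,"tz":0.009,"az":-3.4},{"claw":1,"tx":0.014,"ty":0.001,"tz":0.003,"az":-1.3}]'

```text
invalid input
```

```bash
python3 - <<'E'
from h import *
s,R=pose();print(s["tool_pos"],R[:,1],s["qd"])
r=ctrl.camera("wrist");crop(r,"w1.png",0,0,560,420,1)
print(r["view"].round(3).tolist())
print(ctrl.look_for("tin_a","wrist")[:3])
for P in [(.456,-.325,.024)]:print(proj(r,P))
E
```

```text
[ 0.2450356  -0.5750257   0.23137725] [ 3.91973973e-01 -9.19976297e-01  1.32679511e-04] [ 0.0007962  -0.0015103   0.00023048 -0.00018136  0.00104492 -0.00051115]
[[0.392, -0.92, 0.001, -0.626], [-0.869, -0.371, 0.327, -0.043], [-0.3, -0.129, -0.945, 0.379], [0.0, 0.0, 0.0, 1.0]]
[{'position': [0.3102, -0.4268, 0.0232], 'score': 0.79}]
[ 107.0523028  -137.77819965]
```

View pics/w1.png

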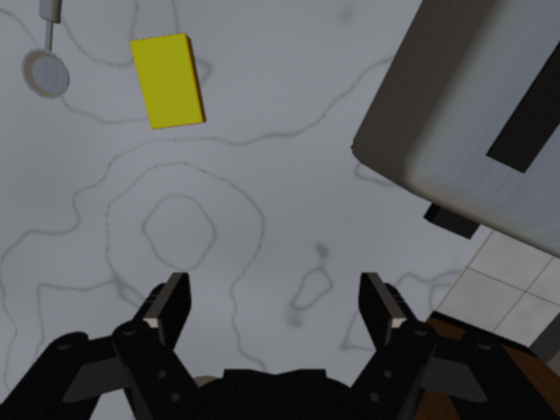

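Request:
apply_moves --commands '[{"claw":1,"tx":0.013,"ty":-0.006,"tz":0.003,"ax":0,"ay":0,"az":-1.3},{"claw":1,"tx":0.033,"ty":-0.016,"tz":0.01,"ax":0,"ay":0,"az":-3.5},{"claw":1,"tx":0.049,"ty":-0.02,"tz":0.013,"ax":0,"ay":0,"az":-4.8},{"claw":1,"tx":0.057,"ty":-0.018,"tz":0.015,"ax":0,"ay":0,"az":-5.6},{"claw":1,"tx":0.059,"ty":-0.012,"tz":0.015,"ax":0,"ay":0,"az":-5.6},{"claw":1,"tx":0.032,"ty":-0.005,"tz":0.013,"ax":0,"ay":0,"az":-4.9},{"claw":1,"tx":0,"ty":-0.001,"tz":0.009,"ax":0,"ay":0,"az":-3.4},{"claw":1,"tx":0,"ty":0.001,"tz":0.003,"ax":0,"ay":0,"az":-1.3}]' --grip_force 50

```text
t: 1.8
tool_pos: [0.409, -0.3761, 0.1494]
tool_rot: [0.892, 0.451, -0.0, -0.001]
contact_force: [0.3, 0.1, -0.5]
opening: 0.0852
gripper_force: 0.0
```

```bash
python3 - <<'E'
from h import *
s,R=pose();print(s["tool_pos"],R[:,1],np.abs(s["qd"]).max())
r=ctrl.camera("wrist");crop(r,"w2.png",0,0,560,420,1)
print([(d["position"],d["score"]) for d in ctrl.look_for("tin_a","wrist")[:3]])
np.save("w2.npy",r,allow_pickle=True)
for P in [(.456,-.325,.024),(.617,-.239,.024)]:print(proj(r,P))
E
```

```text
[ 0.40898294 -0.3761089   0.14938986] [ 0.80522335 -0.59296911 -0.00172875] 0.16877640867526555
[([0.4657, -0.3256, 0.0167], 0.97), ([0.6029, -0.3734, 0.0222], 0.96), ([0.316, -0.4233, 0.0254], 0.82)]
[282.82484386 129.15724931]
[ 399.60702722 -119.66733512]
```

View pics/w2.png

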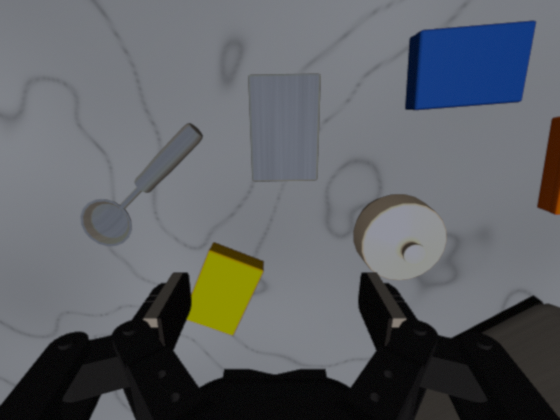

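```bash
cat >> h.py <<'E'
def rect(r,L,z):
    """corners in order: far-left, far-right, near-right, near-left; returns centre, yaw of right-pointing side"""
    P=np.array([ray(r,u,v,z) for u,v in L])[:,:2]
    a=P[1]-P[0]+P[2]-P[3];b=P[0]-P[3]+P[1]-P[2]
    print("c",P.mean(0).round(4),"w %.4f yaw %.2f  l %.4f yaw-90 %.2f"%(np.linalg.norm(a)/2,np.degrees(np.arctan2(a[1],a[0])),np.linalg.norm(b)/2,np.degrees(np.arctan2(b[1],b[0]))-90))
E
python3 - <<'E'
from h import *
r=np.load("w2.npy",allow_pickle=True).item()
rect(r,[(249,74),(320,73),(318,180),(254,181)],.024)
print("sugar",ray(r,405,243,.06))
plan(.456,-.325,.08,-36.5,4)
E
```

```text
c [ 0.4573 -0.3269] w 0.0586 yaw -35.52  l 0.0895 yaw-90 -34.82
sugar [ 0.48571643 -0.46081839  0.06      ]
from [ 0.4089 -0.3775  0.1501] yaw -36.52 tilt [-3.e-04  5.e-04 -1.e+00] dyaw 0.02
tx 0.011 ty 0.001 tz 0.011 az -0.0
tx 0.024 ty 0.002 tz 0.024 az -0.0
tx 0.024 ty 0.003 tz 0.024 az -0.0
tx 0.011 ty 0.001 tz 0.011 az -0.0
end [ 0.4561 -0.3254  0.0801] -36.5
```

```bash
python3 - <<'E'
from h import *
plan(.457,-.3263,.002,-35.3,7)
E
```

```text
from [ 0.4089 -0.3775  0.1501] yaw -36.52 tilt [-3.e-04  5.e-04 -1.e+00] dyaw 1.22
tx 0.004 ty 0.000 tz 0.008 az -0.1
tx 0.010 ty 0.002 tz 0.021 az -0.1
tx 0.013 ty 0.001 tz 0.029 az -0.3
tx 0.015 ty 0.002 tz 0.032 az -0.2
tx 0.014 ty 0.002 tz 0.029 az -0.3
tx 0.010 ty 0.001 tz 0.021 az -0.2
tx 0.004 ty 0.001 tz 0.008 az -0.0
end [ 0.4573 -0.3261  0.0021] -35.3
```

Request:
apply_moves --commands '[{"claw":1,"tx":0.012,"ty":0.002,"tz":0.01,"ax":0,"ay":0,"az":-0.6},{"claw":1,"tx":0.022,"ty":0.003,"tz":0.02,"ax":0,"ay":0,"az":-0.6},{"claw":1,"tx":0.022,"ty":0.003,"tz":0.03,"ax":0,"ay":0,"az":0},{"claw":1,"tx":0.014,"ty":0.001,"tz":0.03,"ax":0,"ay":0,"az":0},{"claw":1,"tx":0,"ty":0,"tz":0.03,"ax":0,"ay":0,"az":0},{"claw":1,"tx":0,"ty":0,"tz":0.02,"ax":0,"ay":0,"az":0},{"claw":1,"tx":0,"ty":0,"tz":0.008,"ax":0,"ay":0,"az":0},{"claw":-1,"tx":0,"ty":0,"tz":0,"ax":0,"ay":0,"az":0}]'

```text
t: 2.9
tool_pos: [0.457, -0.3265, 0.0022]
tool_rot: [0.888, 0.459, -0.0, -0.0]
contact_force: [0.0, -0.3, 0.1]
opening: 0.0703
gripper_force: 0.0
```

Request:
apply_moves --commands '[{"claw":-1,"tx":0,"ty":0,"tz":0,"ax":0,"ay":0,"az":0},{"claw":-1,"tx":0,"ty":0,"tz":0,"ax":0,"ay":0,"az":0},{"claw":-1,"tx":0,"ty":0,"tz":0,"ax":0,"ay":0,"az":0}]'

```text
t: 3.28
tool_pos: [0.4579, -0.3273, 0.0036]
tool_rot: [0.888, 0.459, 0.0, 0.001]
contact_force: [-0.3, -1.5, 3.0]
opening: 0.0587
gripper_force: 57.6
```

```bash
python3 - <<'E'
from h import *
plan(.458,-.327,.16,-35.3,5)
s=ctrl.observe
import h
f=lambda:({"tool_pos":[.458,-.327,.162]},Ro.from_euler("ZX",[90-35.3-0,180],degrees=True).as_matrix())
h.pose=f
h.plan(.475,-.015,.17,-86.3,10)
E
```

```text
from [ 0.4579 -0.3273  0.0036] yaw -35.34 tilt [ 0.002  -0.0019 -1.    ] dyaw 0.04
tx 0.000 ty -0.000 tz -0.016 az -0.0
tx 0.000 ty -0.000 tz -0.039 az -0.0
tx 0.000 ty -0.000 tz -0.046 az -0.0
tx 0.000 ty -0.000 tz -0.039 az -0.0
tx 0.000 ty -0.000 tz -0.016 az -0.0
end [ 0.4579 -0.3273  0.1596] -35.3
from [ 0.458 -0.327  0.162] yaw -35.3 tilt [ 0. -0. -1.] dyaw -51.0
tx 0.007 ty -0.005 tz -0.000 az 1.4
tx 0.020 ty -0.013 tz -0.001 az 3.9
tx 0.028 ty -0.021 tz -0.001 az 5.7
tx 0.031 ty -0.029 tz -0.001 az 7.0
tx 0.030 ty -0.036 tz -0.001 az 7.5
tx 0.024 ty -0.039 tz -0.001 az 7.5
tx 0.018 ty -0.038 tz -0.001 az 7.0
tx 0.011 ty -0.034 tz -0.001 az 5.7
tx 0.005 ty -0.023 tz -0.001 az 3.9
tx 0.001 ty -0.009 tz 0.000 az 1.4
end [ 0.4748 -0.0145  0.17  ] -86.3
```

Request:
apply_moves --commands '[{"claw":-1,"tx":0,"ty":0,"tz":-0.016,"ax":0,"ay":0,"az":0},{"claw":-1,"tx":0,"ty":0,"tz":-0.039,"ax":0,"ay":0,"az":0},{"claw":-1,"tx":0,"ty":0,"tz":-0.046,"ax":0,"ay":0,"az":0},{"claw":-1,"tx":0,"ty":0,"tz":-0.039,"ax":0,"ay":0,"az":0},{"claw":-1,"tx":0.007,"ty":-0.005,"tz":-0.016,"ax":0,"ay":0,"az":1.4},{"claw":-1,"tx":0.02,"ty":-0.013,"tz":-0.001,"ax":0,"ay":0,"az":3.9},{"claw":-1,"tx":0.028,"ty":-0.021,"tz":-0.001,"ax":0,"ay":0,"az":5.7},{"claw":-1,"tx":0.031,"ty":-0.029,"tz":-0.001,"ax":0,"ay":0,"az":7.0}]'

```text
t: 4.28
tool_pos: [0.4621, -0.2147, 0.1601]
tool_rot: [0.95, 0.312, -0.001, -0.001]
contact_force: [-0.9, 0.2, -0.3]
opening: 0.0588
gripper_force: 57.0
```

Request:
apply_moves --commands '[{"claw":-1,"tx":0.03,"ty":-0.036,"tz":-0.001,"ax":0,"ay":0,"az":7.5},{"claw":-1,"tx":0.024,"ty":-0.039,"tz":-0.001,"ax":0,"ay":0,"az":7.5},{"claw":-1,"tx":0.018,"ty":-0.038,"tz":-0.001,"ax":0,"ay":0,"az":7.0},{"claw":-1,"tx":0.011,"ty":-0.034,"tz":-0.001,"ax":0,"ay":0,"az":5.7},{"claw":-1,"tx":0.005,"ty":-0.023,"tz":-0.001,"ax":0,"ay":0,"az":3.9},{"claw":-1,"tx":0.001,"ty":-0.009,"tz":0,"ax":0,"ay":0,"az":1.4},{"claw":-1,"tx":0,"ty":0,"tz":0,"ax":0,"ay":0,"az":0}]'

```text
t: 5.15
tool_pos: [0.4725, -0.0126, 0.1651]
tool_rot: [0.999, 0.033, -0.001, -0.0]
contact_force: [-0.0, 0.3, -1.4]
opening: 0.0585
gripper_force: 57.0
```

```bash
python3 - <<'E'
from h import *
r=ctrl.camera("wrist");crop(r,"w3.png",0,0,560,420,1)
np.save("w3.npy",r,allow_pickle=True)
s,R=pose();print(s["tool_pos"],s["opening"],np.degrees(np.arctan2(R[1,1],R[0,1])))
for P in [(.5602,-.0115,.044),(.552,.0925,.178)]:print(proj(r,P))
E
```

```text
[ 0.47276876 -0.01324891  0.16530518] 0.05843333769001148 -86.25869660715759
[279.05869495 106.59519728]
[ 28.40574924 105.89803879]
```

View pics/w3.png

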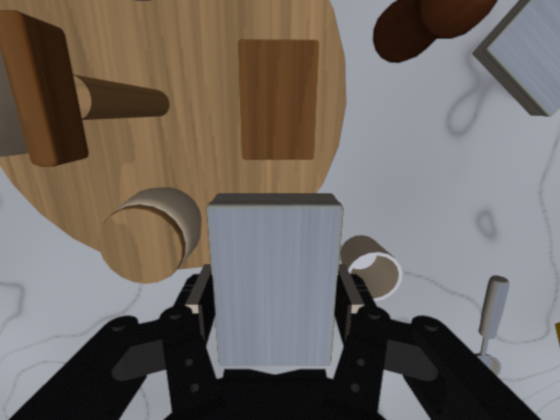

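```bash
python3 - <<'E'
from h import *
r=np.load("w3.npy",allow_pickle=True).item()
rect(r,[(239,40.5),(319,40),(315,160),(242,160)],.044)
P=np.array([ray(r,u,v,.1857)[:2] for u,v in [(208,207),(342,206)]]);Q=np.array([ray(r,u,v,.1617)[:2] for u,v in [(211.5,194),(338.5,194)]])
t=np.array([.4728,-.0132]);X=np.array([np.cos(np.radians(3.74)),np.sin(np.radians(3.74))]);Y=np.array([X[1],-X[0]])
for A in P,Q: print([( (a-t)@X,(a-t)@Y) for a in A])
plan(.56,-.0115,.052,-86.3,4)
E
```

```text
c [ 0.5623 -0.0111] w 0.0635 yaw -86.05  l 0.0931 yaw-90 -86.18
[(np.float64(0.04511997597812949), np.float64(-0.028361026221546508)), (np.float64(0.04562099269037249), np.float64(0.02910018761143094))]
[(np.float64(0.04426620413789913), np.float64(-0.03173430461495799)), (np.float64(0.04432313395780857), np.float64(0.03261183669304577))]
from [ 0.4728 -0.0132  0.1653] yaw -86.26 tilt [-2.2e-03  2.0e-04 -1.0e+00] dyaw -0.04
tx 0.014 ty 0.001 tz 0.018 az 0.0
tx 0.030 ty 0.001 tz 0.039 az 0.0
tx 0.030 ty 0.001 tz 0.039 az 0.0
tx 0.013 ty 0.001 tz 0.017 az 0.0
end [ 0.5598 -0.0116  0.0523] -86.3
```

Request:
apply_moves --commands '[{"claw":-1,"tx":0.014,"ty":0.001,"tz":0,"ax":0,"ay":0,"az":-0.1},{"claw":-1,"tx":0.03,"ty":0.001,"tz":0,"ax":0,"ay":0,"az":0},{"claw":-1,"tx":0.03,"ty":0.001,"tz":0.015,"ax":0,"ay":0,"az":0},{"claw":-1,"tx":0.015,"ty":0.001,"tz":0.025,"ax":0,"ay":0,"az":0},{"claw":-1,"tx":0,"ty":0,"tz":0.03,"ax":0,"ay":0,"az":0},{"claw":-1,"tx":0,"ty":0,"tz":0.025,"ax":0,"ay":0,"az":0},{"claw":-1,"tx":0,"ty":0,"tz":0.015,"ax":0,"ay":0,"az":0},{"claw":-1,"tx":0,"ty":0,"tz":0.004,"ax":0,"ay":0,"az":0}]'

```text
t: 6.2
tool_pos: [0.5627, -0.0123, 0.0511]
tool_rot: [0.999, 0.033, -0.001, -0.0]
contact_force: [0.0, 0.3, -1.4]
opening: 0.0588
gripper_force: 57.0
```

Request:
apply_moves --commands '[{"claw":-1,"tx":0,"ty":0,"tz":0,"ax":0,"ay":0,"az":0},{"claw":-1,"tx":0,"ty":0,"tz":0,"ax":0,"ay":0,"az":0}]'

```text
t: 6.45
tool_pos: [0.5642, -0.0122, 0.0536]
tool_rot: [0.999, 0.033, 0.001, 0.0]
contact_force: [-1.0, -0.2, -0.9]
opening: 0.0587
gripper_force: 57.0
```

```bash
python3 - <<'E'
from h import *
for i in range(3):
    ctrl.camera("wrist");s,R=pose();print(np.round(s["tool_pos"],4),np.round(s["contact_force"],1),R[:,2].round(4),np.degrees(np.arctan2(R[1,1],R[0,1])),np.abs(s["qd"]).max())
E
```

```text
[ 0.5641 -0.0121  0.0536] [-0.2  1.  -1.5] [ 2.4e-03 -4.0e-04 -1.0e+00] -86.22018295707869 0.0036871757607661194
[ 0.564  -0.0121  0.0535] [ 0.7  0.6 -1. ] [ 2.3e-03 -3.0e-04 -1.0e+00] -86.2206441635309 0.004517288596686769
[ 0.5638 -0.0121  0.0533] [ 1.   0.3 -1.6] [ 1.9e-03 -3.0e-04 -1.0e+00] -86.21696898608323 0.0057456986616939085
```

Request:
apply_moves --commands '[{"claw":-1,"tx":-0.001,"ty":-0.001,"tz":0.002,"ax":0,"ay":0,"az":0},{"claw":-1,"tx":0,"ty":0,"tz":0.001,"ax":0,"ay":0,"az":0},{"claw":-1,"tx":0,"ty":0,"tz":0.001,"ax":0,"ay":0,"az":0},{"claw":-1,"tx":0,"ty":0,"tz":0,"ax":0,"ay":0,"az":0},{"claw":-1,"tx":0,"ty":0,"tz":0,"ax":0,"ay":0,"az":0}]'

```text
t: 7.22
tool_pos: [0.5619, -0.011, 0.0483]
tool_rot: [0.999, 0.033, -0.0, -0.0]
contact_force: [0.3, -0.2, -1.1]
opening: 0.0587
gripper_force: 57.0
```

Request:
apply_moves --commands '[{"claw":-1,"tx":0,"ty":0,"tz":0.001,"ax":0,"ay":0,"az":0},{"claw":-1,"tx":0,"ty":0,"tz":0,"ax":0,"ay":0,"az":0},{"claw":-1,"tx":0,"ty":0,"tz":0,"ax":0,"ay":0,"az":0}]'

```text
t: 7.6
tool_pos: [0.5622, -0.0111, 0.0476]
tool_rot: [0.999, 0.033, 0.0, 0.0]
contact_force: [-0.7, -0.2, 0.9]
opening: 0.059
gripper_force: 57.2
```

Request:
apply_moves --commands '[{"claw":1,"tx":0,"ty":0,"tz":0,"ax":0,"ay":0,"az":0},{"claw":1,"tx":0,"ty":0,"tz":0,"ax":0,"ay":0,"az":0},{"claw":1,"tx":0,"ty":0,"tz":-0.005,"ax":0,"ay":0,"az":0},{"claw":1,"tx":0,"ty":0,"tz":-0.02,"ax":0,"ay":0,"az":0},{"claw":1,"tx":0,"ty":0,"tz":-0.035,"ax":0,"ay":0,"az":0},{"claw":1,"tx":0,"ty":0,"tz":-0.035,"ax":0,"ay":0,"az":0},{"claw":1,"tx":0,"ty":0,"tz":-0.025,"ax":0,"ay":0,"az":0}]'

```text
t: 8.48
tool_pos: [0.5633, -0.0112, 0.1712]
tool_rot: [0.999, 0.033, 0.002, 0.0]
contact_force: [0.2, 0.0, -0.0]
opening: 0.0856
gripper_force: 0.0
```

```bash
python3 - <<'E'
from h import *
# view point 75 mm behind tin1 along tool x
a=np.radians(53.5);plan(.617-.07*np.cos(a),-.2395-.07*np.sin(a),.15,-36.5,8)
E
```

```text
from [ 0.5633 -0.0112  0.1712] yaw -86.22 tilt [ 4.5e-03 -7.0e-04 -1.0e+00] dyaw 49.72
tx -0.000 ty 0.012 tz 0.001 az -2.1
tx -0.002 ty 0.032 tz 0.002 az -5.7
tx -0.008 ty 0.045 tz 0.004 az -7.9
tx -0.015 ty 0.050 tz 0.004 az -9.2
tx -0.023 ty 0.047 tz 0.003 az -9.1
tx -0.027 ty 0.038 tz 0.004 az -8.0
tx -0.022 ty 0.023 tz 0.002 az -5.6
tx -0.009 ty 0.008 tz 0.001 az -2.1
end [ 0.5752 -0.2958  0.1502] -36.5
```

Request:
apply_moves --commands '[{"claw":1,"tx":0,"ty":0.012,"tz":0,"ax":0,"ay":0,"az":-2.1},{"claw":1,"tx":-0.002,"ty":0.032,"tz":0,"ax":0,"ay":0,"az":-5.7},{"claw":1,"tx":-0.008,"ty":0.045,"tz":0,"ax":0,"ay":0,"az":-7.9},{"claw":1,"tx":-0.015,"ty":0.05,"tz":0.004,"ax":0,"ay":0,"az":-9.2},{"claw":1,"tx":-0.023,"ty":0.047,"tz":0.005,"ax":0,"ay":0,"az":-9.1},{"claw":1,"tx":-0.027,"ty":0.038,"tz":0.006,"ax":0,"ay":0,"az":-8.0},{"claw":1,"tx":-0.022,"ty":0.023,"tz":0.004,"ax":0,"ay":0,"az":-5.6},{"claw":1,"tx":-0.009,"ty":0.008,"tz":0.002,"ax":0,"ay":0,"az":-2.1}]'

```text
t: 9.48
tool_pos: [0.574, -0.2982, 0.1479]
tool_rot: [0.893, 0.45, 0.0, 0.001]
contact_force: [0.7, 1.0, -0.4]
opening: 0.0851
gripper_force: 0.0
```

Request:
apply_moves --commands '[{"claw":1,"tx":0,"ty":0,"tz":0,"ax":0,"ay":0,"az":0},{"claw":1,"tx":0,"ty":0,"tz":0,"ax":0,"ay":0,"az":0}]'

```text
t: 9.72
tool_pos: [0.5741, -0.2951, 0.1473]
tool_rot: [0.893, 0.45, 0.0, 0.0]
contact_force: [-0.1, -0.3, -0.2]
opening: 0.0852
gripper_force: 0.0
```

```bash
python3 - <<'E'
from h import *
r=ctrl.camera("wrist");crop(r,"w4.png",0,0,560,420,1)
np.save("w4.npy",r,allow_pickle=True)
s,R=pose();print(s["tool_pos"],s["opening"],np.degrees(np.arctan2(R[1,1],R[0,1])))
print([(d["position"],d["score"]) for d in ctrl.look_for("tin_a","wrist")[:3]])
r=ctrl.camera("top");crop(r,"t4.png",170,135,260,140,3)
E
```

```text
[ 0.57408207 -0.29485719  0.1471071 ] 0.08511857145791767 -36.502554829001646
[([0.6721, -0.5003, 0.0257], 0.91), ([0.6108, -0.3732, 0.0221], 0.8), ([0.3554, -0.4219, 0.0088], 0.57)]
```

View pics/w4.png

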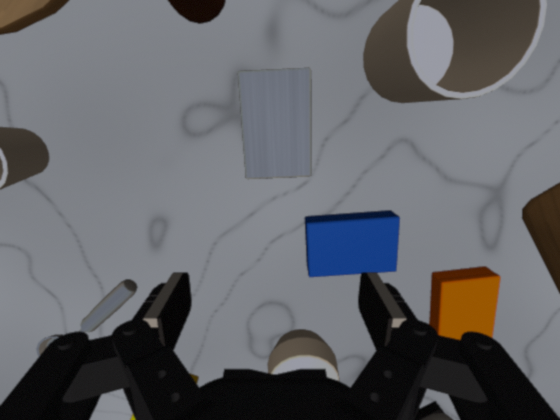

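```bash
python3 - <<'E'
from h import *
r=np.load("w4.npy",allow_pickle=True).item()
rect(r,[(238.5,70),(310.5,68),(311.5,176.5),(246,179)],.024)
print("mug edge",ray(r,372,90,0),ray(r,400,101,0),"blue",ray(r,306,213,.024))
plan(.6155,-.2395,.002,-34,7)
E
```

```text
c [ 0.6186 -0.2393] w 0.0590 yaw -34.68  l 0.0896 yaw-90 -34.04
mug edge [ 0.70603019 -0.26604583  0.        ] [ 0.7218762  -0.28933447  0.        ] blue [ 0.59422499 -0.31917174  0.024     ]
from [ 0.5741 -0.2947  0.1468] yaw -36.47 tilt [ 4.e-04 -1.e-04 -1.e+00] dyaw 2.47
tx 0.004 ty 0.000 tz 0.008 az -0.1
tx 0.010 ty 0.000 tz 0.021 az -0.4
tx 0.013 ty 0.000 tz 0.028 az -0.5
tx 0.015 ty 0.001 tz 0.031 az -0.5
tx 0.013 ty 0.000 tz 0.028 az -0.5
tx 0.010 ty 0.001 tz 0.021 az -0.3
tx 0.004 ty -0.000 tz 0.008 az -0.2
end [ 0.6157 -0.2396  0.0018] -34.0
```

Request:
apply_moves --commands '[{"claw":1,"tx":0.012,"ty":0.001,"tz":0.01,"ax":0,"ay":0,"az":-1.0},{"claw":1,"tx":0.022,"ty":0.001,"tz":0.02,"ax":0,"ay":0,"az":-1.1},{"claw":1,"tx":0.023,"ty":0.001,"tz":0.03,"ax":0,"ay":0,"az":0},{"claw":1,"tx":0.014,"ty":0,"tz":0.03,"ax":0,"ay":0,"az":0},{"claw":1,"tx":0,"ty":0,"tz":0.03,"ax":0,"ay":0,"az":0},{"claw":1,"tx":0,"ty":0,"tz":0.018,"ax":0,"ay":0,"az":0},{"claw":1,"tx":0,"ty":0,"tz":0.006,"ax":0,"ay":0,"az":0},{"claw":1,"tx":0,"ty":0,"tz":0,"ax":0,"ay":0,"az":0}]'

```text
t: 10.88
tool_pos: [0.6173, -0.2392, 0.0022]
tool_rot: [0.885, 0.466, 0.0, -0.0]
contact_force: [-0.7, 0.7, 0.1]
opening: 0.0853
gripper_force: 0.0
```

Request:
apply_moves --commands '[{"claw":-1,"tx":0,"ty":0,"tz":0,"ax":0,"ay":0,"az":0},{"claw":-1,"tx":0,"ty":0,"tz":0,"ax":0,"ay":0,"az":0},{"claw":-1,"tx":0,"ty":0,"tz":0,"ax":0,"ay":0,"az":0},{"claw":-1,"tx":0,"ty":0,"tz":0,"ax":0,"ay":0,"az":0}]'

```text
t: 11.38
tool_pos: [0.6186, -0.2402, 0.0044]
tool_rot: [0.885, 0.466, 0.001, 0.001]
contact_force: [0.1, -0.2, 6.1]
opening: 0.0585
gripper_force: 57.3
```

```bash
python3 - <<'E'
from h import *
s,R=pose();print(np.round(s["tool_pos"],4),np.round(s["contact_force"],1),R[:,2].round(4))
import h
p=[*s["tool_pos"][:2],.175]
h.pose=lambda:({"tool_pos":p},R)
h.plan(.475,-.013,.175,-86.2,10)
E
```

```text
[ 0.6186 -0.2402  0.0044] [ 0.1 -0.2  6.1] [ 0.0031 -0.0016 -1.    ]
from [ 0.6186 -0.2402  0.175 ] yaw -34.44 tilt [ 0.0031 -0.0016 -1.    ] dyaw -51.76
tx 0.003 ty -0.007 tz 0.000 az 1.4
tx 0.008 ty -0.019 tz 0.000 az 4.0
tx 0.009 ty -0.028 tz 0.000 az 5.8
tx 0.007 ty -0.036 tz 0.000 az 7.0
tx 0.004 ty -0.040 tz 0.000 az 7.7
tx -0.002 ty -0.040 tz 0.000 az 7.6
tx -0.006 ty -0.036 tz 0.000 az 7.1
tx -0.009 ty -0.028 tz 0.000 az 5.8
tx -0.008 ty -0.019 tz 0.000 az 3.9
tx -0.004 ty -0.007 tz 0.000 az 1.5
end [ 0.4747 -0.0128  0.175 ] -86.2
```

Request:
apply_moves --commands '[{"claw":-1,"tx":0,"ty":0,"tz":-0.016,"ax":0,"ay":0,"az":0},{"claw":-1,"tx":0,"ty":0,"tz":-0.04,"ax":0,"ay":0,"az":0},{"claw":-1,"tx":0,"ty":0,"tz":-0.05,"ax":0,"ay":0,"az":0},{"claw":-1,"tx":0,"ty":0,"tz":-0.045,"ax":0,"ay":0,"az":0},{"claw":-1,"tx":0.003,"ty":-0.007,"tz":-0.021,"ax":0,"ay":0,"az":1.4},{"claw":-1,"tx":0.008,"ty":-0.019,"tz":0,"ax":0,"ay":0,"az":4.0},{"claw":-1,"tx":0.009,"ty":-0.028,"tz":0,"ax":0,"ay":0,"az":5.8},{"claw":-1,"tx":0.007,"ty":-0.036,"tz":0,"ax":0,"ay":0,"az":7.0}]'

```text
t: 12.38
tool_pos: [0.5645, -0.1584, 0.1728]
tool_rot: [0.948, 0.318, -0.001, -0.001]
contact_force: [-0.2, 0.4, -0.7]
opening: 0.0588
gripper_force: 56.5
```

Request:
apply_moves --commands '[{"claw":-1,"tx":0.004,"ty":-0.04,"tz":0,"ax":0,"ay":0,"az":7.7},{"claw":-1,"tx":-0.002,"ty":-0.04,"tz":0,"ax":0,"ay":0,"az":7.6},{"claw":-1,"tx":-0.006,"ty":-0.036,"tz":0,"ax":0,"ay":0,"az":7.1},{"claw":-1,"tx":-0.009,"ty":-0.028,"tz":0,"ax":0,"ay":0,"az":5.8},{"claw":-1,"tx":-0.008,"ty":-0.019,"tz":0,"ax":0,"ay":0,"az":3.9},{"claw":-1,"tx":-0.004,"ty":-0.007,"tz":0,"ax":0,"ay":0,"az":1.5},{"claw":-1,"tx":0,"ty":0,"tz":0,"ax":0,"ay":0,"az":0},{"claw":-1,"tx":0,"ty":0,"tz":0,"ax":0,"ay":0,"az":0}]'

```text
t: 13.38
tool_pos: [0.4727, -0.0119, 0.1737]
tool_rot: [0.999, 0.033, -0.001, -0.0]
contact_force: [-0.2, 0.4, -1.7]
opening: 0.0587
gripper_force: 56.5
```

```bash
python3 - <<'E'
from h import *
r=ctrl.camera("wrist");crop(r,"w5.png",0,0,560,420,1)
np.save("w5.npy",r,allow_pickle=True)
s,R=pose();print(s["tool_pos"],s["opening"],np.degrees(np.arctan2(R[1,1],R[0,1])),R[:,2],np.abs(s["qd"]).max())
E
```

```text
[ 0.47293179 -0.01204754  0.17389498] 0.058552573931449275 -86.23406391694176 [-7.51540959e-04  2.35869723e-05 -9.99999717e-01] 0.008537885377572087
```

View pics/w5.png

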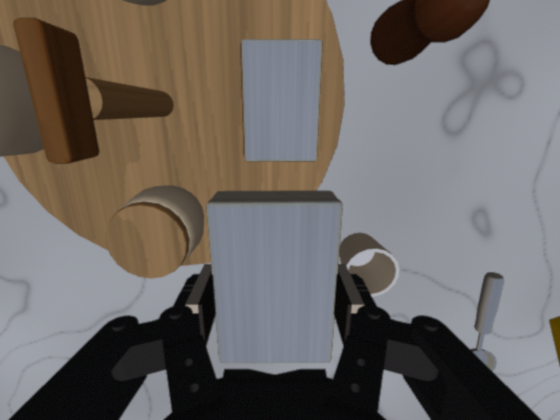

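```bash
python3 - <<'E'
from h import *
r=np.load("w5.npy",allow_pickle=True).item()
rect(r,[(242,40),(321.5,40),(317,160.5),(244.5,161)],.068)
t=np.array([.4729,-.012]);X=np.array([np.cos(np.radians(3.77)),np.sin(np.radians(3.77))]);Y=np.array([X[1],-X[0]])
for z,L in (.1739+.0205,[(209.5,202),(341.5,202)]),(.1739-.0035,[(214,190.5),(338,190.5)]): print([(((a:=ray(r,u,v,z)[:2])-t)@X,(a-t)@Y) for u,v in L])
plan(.562,-.0112,.078,-86.2,5)
E
```

```text
c [ 0.5622 -0.0121] w 0.0594 yaw -85.99  l 0.0885 yaw-90 -86.27
[(np.float64(0.04739005495217618), np.float64(-0.027094760243814027)), (np.float64(0.04741317230156684), np.float64(0.029198366467037988))]
[(np.float64(0.046160155959213835), np.float64(-0.029869032616230636)), (np.float64(0.04618769011725899), np.float64(0.032690319175734))]
from [ 0.4729 -0.012   0.1739] yaw -86.23 tilt [-8.e-04  0.e+00 -1.e+00] dyaw 0.03
tx 0.009 ty 0.001 tz 0.010 az -0.0
tx 0.022 ty 0.001 tz 0.024 az -0.0
tx 0.027 ty 0.001 tz 0.028 az -0.0
tx 0.022 ty 0.001 tz 0.024 az -0.0
tx 0.009 ty 0.001 tz 0.010 az -0.0
end [ 0.5621 -0.0112  0.0779] -86.2
```

Request:
apply_moves --commands '[{"claw":-1,"tx":0.014,"ty":0.001,"tz":0,"ax":0,"ay":0,"az":0},{"claw":-1,"tx":0.029,"ty":0.002,"tz":0,"ax":0,"ay":0,"az":0},{"claw":-1,"tx":0.03,"ty":0.001,"tz":0.013,"ax":0,"ay":0,"az":0},{"claw":-1,"tx":0.014,"ty":0.001,"tz":0.022,"ax":0,"ay":0,"az":0},{"claw":-1,"tx":0,"ty":0,"tz":0.026,"ax":0,"ay":0,"az":0},{"claw":-1,"tx":0,"ty":0,"tz":0.021,"ax":0,"ay":0,"az":0},{"claw":-1,"tx":0,"ty":0,"tz":0.012,"ax":0,"ay":0,"az":0},{"claw":-1,"tx":0,"ty":0,"tz":0.002,"ax":0,"ay":0,"az":0}]'

```text
t: 14.42
tool_pos: [0.5602, -0.0112, 0.0773]
tool_rot: [0.999, 0.033, -0.001, -0.0]
contact_force: [-0.4, -0.1, -1.3]
opening: 0.0586
gripper_force: 56.5
```

Request:
apply_moves --commands '[{"claw":-1,"tx":0,"ty":0,"tz":0,"ax":0,"ay":0,"az":0},{"claw":-1,"tx":0,"ty":0,"tz":0,"ax":0,"ay":0,"az":0},{"claw":-1,"tx":0,"ty":0,"tz":0,"ax":0,"ay":0,"az":0},{"claw":-1,"tx":0,"ty":0,"tz":0,"ax":0,"ay":0,"az":0}]'

```text
t: 14.92
tool_pos: [0.5606, -0.0111, 0.0788]
tool_rot: [0.999, 0.033, 0.0, 0.0]
contact_force: [-0.0, 1.3, -1.2]
opening: 0.0587
gripper_force: 56.5
```

Position is right; lower the remaining millimetres.

Request:
apply_moves --commands '[{"claw":-1,"tx":0,"ty":0,"tz":0.002,"ax":0,"ay":0,"az":0},{"claw":-1,"tx":0,"ty":0,"tz":0.002,"ax":0,"ay":0,"az":0},{"claw":-1,"tx":0,"ty":0,"tz":0.001,"ax":0,"ay":0,"az":0},{"claw":-1,"tx":0,"ty":0,"tz":0,"ax":0,"ay":0,"az":0},{"claw":-1,"tx":0,"ty":0,"tz":0,"ax":0,"ay":0,"az":0}]'

```text
t: 15.55
tool_pos: [0.5604, -0.0111, 0.0733]
tool_rot: [0.999, 0.033, 0.0, -0.0]
contact_force: [0.3, -0.4, -1.5]
opening: 0.0589
gripper_force: 56.5
```

Request:
apply_moves --commands '[{"claw":-1,"tx":0,"ty":0,"tz":0.001,"ax":0,"ay":0,"az":0},{"claw":-1,"tx":0,"ty":0,"tz":0,"ax":0,"ay":0,"az":0},{"claw":-1,"tx":0,"ty":0,"tz":0,"ax":0,"ay":0,"az":0}]'

```text
t: 15.92
tool_pos: [0.5605, -0.0111, 0.0724]
tool_rot: [0.999, 0.033, 0.0, 0.0]
contact_force: [0.4, -0.1, 0.1]
opening: 0.0587
gripper_force: 56.5
```

Request:
apply_moves --commands '[{"claw":1,"tx":0,"ty":0,"tz":0,"ax":0,"ay":0,"az":0},{"claw":1,"tx":0,"ty":0,"tz":0,"ax":0,"ay":0,"az":0},{"claw":1,"tx":0,"ty":0,"tz":-0.005,"ax":0,"ay":0,"az":0},{"claw":1,"tx":0,"ty":0,"tz":-0.025,"ax":0,"ay":0,"az":0},{"claw":1,"tx":-0.01,"ty":0,"tz":-0.045,"ax":0,"ay":0,"az":0},{"claw":1,"tx":-0.03,"ty":0,"tz":-0.04,"ax":0,"ay":0,"az":0},{"claw":1,"tx":-0.035,"ty":0,"tz":-0.015,"ax":0,"ay":0,"az":0},{"claw":1,"tx":-0.012,"ty":0,"tz":0,"ax":0,"ay":0,"az":0}]'

```text
t: 16.92
tool_pos: [0.4734, -0.017, 0.2042]
tool_rot: [0.999, 0.033, 0.002, 0.0]
contact_force: [0.1, -0.2, -0.1]
opening: 0.0855
gripper_force: 0.0
```

Request:
apply_moves --commands '[{"claw":1,"tx":0,"ty":0,"tz":0,"ax":0,"ay":0,"az":0},{"claw":1,"tx":0,"ty":0,"tz":0,"ax":0,"ay":0,"az":0}]'

```text
t: 17.18
tool_pos: [0.4737, -0.0168, 0.2014]
tool_rot: [0.999, 0.033, -0.0, -0.0]
contact_force: [-0.6, -0.4, 0.6]
opening: 0.0853
gripper_force: 0.0
```

```bash
python3 - <<'E'
from h import *
r=ctrl.camera("wrist");crop(r,"w6.png",0,0,560,420,1)
np.save("w6.npy",r,allow_pickle=True)
s,R=pose();print(s["tool_pos"],s["opening"],np.degrees(np.arctan2(R[1,1],R[0,1])),R[:,2],np.abs(s["qd"]).max())
E
```

```text
[ 0.4738016  -0.0167848   0.20141319] 0.08499783977841176 -86.21743695022577 [-1.18934209e-03  3.05880347e-04 -9.99999246e-01] 0.006661688020455274
```

View pics/w6.png

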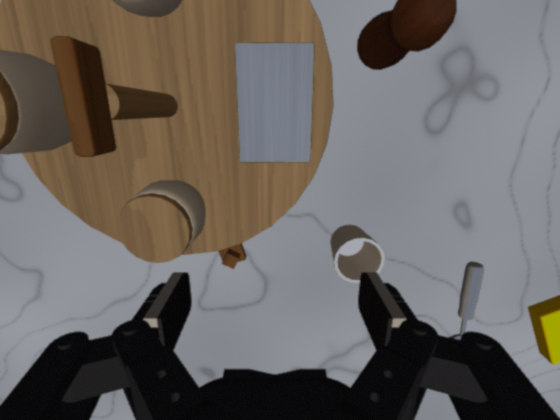

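```bash
python3 - <<'E'
from h import *
r=np.load("w6.npy",allow_pickle=True).item()
rect(r,[(236,42.5),(313,43),(310,162),(239,162)],.092)
rect(r,[(53,39),(76,38),(97,155.5),(75,156)],.178)
p=ray(r,233,256,.026);print("ptr",p)
ax=np.array([.552,.0925]);d=p[:2]-ax;print(np.linalg.norm(d),np.degrees(np.arctan2(d[1],d[0])))
crop(r,"c6.png",40,20,280,250,1)
im=r["color"][20:280,40:320,::-1];cv2.imwrite("pics/c6.png",cv2.resize(im,None,fx=2.3,fy=2.3,interpolation=cv2.INTER_CUBIC))
plan(.552,.0925,.215,-86.2,5)
E
```

```text
c [ 0.5616 -0.0119] w 0.0589 yaw -86.36  l 0.0890 yaw-90 -86.20
c [0.5561 0.0916] w 0.0118 yaw -84.49  l 0.0569 yaw-90 -87.56
ptr [0.39150879 0.02640246 0.026     ]
0.1735693350979165 -157.61591905367303
from [ 0.4738 -0.0168  0.2014] yaw -86.22 tilt [-1.2e-03  3.0e-04 -1.0e+00] dyaw 0.02
tx 0.009 ty -0.011 tz -0.001 az -0.0
tx 0.021 ty -0.026 tz -0.004 az -0.0
tx 0.025 ty -0.030 tz -0.004 az -0.0
tx 0.021 ty -0.026 tz -0.003 az -0.0
tx 0.009 ty -0.011 tz -0.002 az -0.0
end [0.5518 0.0926 0.2154] -86.2
```

View pics/c6.png

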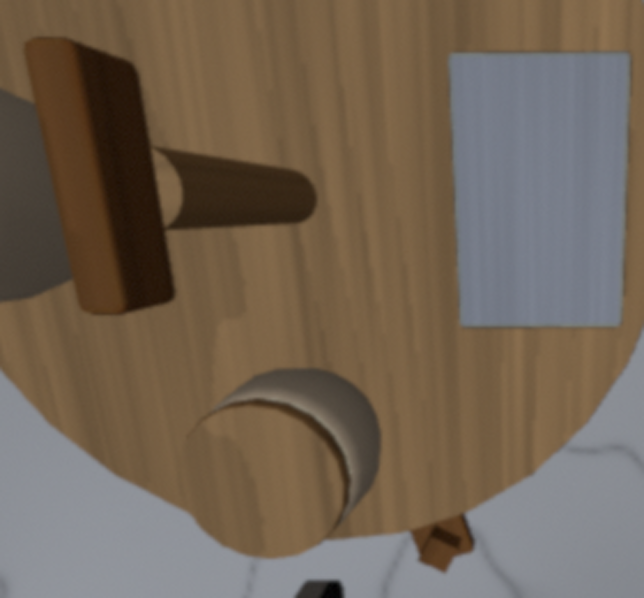

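```bash
python3 - <<'E'
from h import *
def show(r,u0,v0,w,h):
    c=r["color"].astype(int);sub=c[v0:v0+h,u0:u0+w];d=sub[:,:,0]-sub[:,:,2]
    for i,row in enumerate(d): print(v0+i," ".join("%3d"%x for x in row))
r=np.load("w6.npy",allow_pickle=True).item();show(r,214,236,34,36)
r=ctrl.camera("top");np.save("top6.npy",r,allow_pickle=True);print();show(r,246,250,22,18)
E
```

```text
236  51  51  51  54  55  55  54  53  54  53  53  53  51  50  50  51  52  53  53  53  53  51  50  50  49  50  50  49  51  52  54  53  52  52
237  50  50  52  53  55  55  55  54  55  54  53  52  52  50  51  50  51  52  52  53  52  51  49  49  50  51  49  50  51  52  54  54  53  52
238  51  50  53  54  54  55  55  54  54  54  52  52  52  50  51  51  52  52  53  53  52  51  51  50  51  51  50  50  50  52  54  54  52  49
239  51  51  51  53  55  56  55  55  54  53  53  52  52  51  50  51  52  51  52  53  53  51  51  50  51  51  51  50  51  52  52  53  48  34
240  52  50  51  54  55  55  55  54  54  53  53  52  50  50  50  51  52  52  52  53  53  52  50  51  50  51  51  51  51  52  49  42  29  13
241  51  51  51  53  54  55  54  54  53  54  54  51  52  49  50  52  52  53  53  53  53  51  50  51  50  50  51  50  46  40  30  16   3  -4
242  52  52  53  53  54  55  55  55  54  53  54  52  52  52  50  51  53  53  53  53  53  51  50  50  50  49  49  43  31  15   1  -4  -8  -9
243  51  51  52  53  55  55  54  55  54  54  53  52  51  50  50  52  53  52  53  53  53  52  50  51  50  49  42  25   8 
[... 4896 characters left out ...]
  39  38  37  39  39  40  38  38  27   8  -8 -14 -13 -13
261 -12 -13 -13 -13 -14 -10   3  24  36  38  37  39  41  42  40  40  35  14  -5 -12 -12 -12
262 -14 -14 -13 -13 -12 -11  -2  13  29  39  38  39  42  41  38  39  31  15  -3 -11 -13 -14
263 -13 -13 -12 -13 -12 -12  -9   5  23  38  41  41  39  35  27  22  15   5  -7 -10 -11 -14
264 -13 -13 -12 -12 -13 -12 -11   1  19  33  34  29  24  13   6   0  -3  -9 -11 -12 -13 -12
265 -15 -14 -13 -13 -12 -14 -11  -3  10  18  13   8   0  -5  -9 -11 -12 -13 -12 -12 -13 -12
266 -13 -13 -13 -13 -11 -14 -13  -9  -4  -2  -5  -8 -11 -13 -14 -14 -13 -13 -13 -13 -12 -12
267 -14 -13 -12 -12 -12 -14 -13 -13 -12 -11 -12 -13 -14 -14 -13 -14 -13 -13 -13 -13 -11 -12
```

```bash
python3 - <<'E'
from h import *
t=np.load("top6.npy",allow_pickle=True).item();w=np.load("w6.npy",allow_pickle=True).item()
def fit(r,z,roi):
    c=r["color"].astype(int);m=((c[:,:,0]-c[:,:,2])>15).astype(np.uint8);q=np.zeros_like(m);v0,v1,u0,u1=roi;q[v0:v1,u0:u1]=m[v0:v1,u0:u1]
    cs,_=cv2.findContours(q,cv2.RETR_EXTERNAL,cv2.CHAIN_APPROX_NONE);k=max(cs,key=cv2.contourArea)[:,0]
    P=np.array([ray(r,u,v,z)[:2] for u,v in k if v0+2<v<v1-3 and u0+2<u<u1-3]);c0=np.array([.553,.093])
    for i in range(6):
        d=np.linalg.norm(P-c0,axis=1);S=P[abs(d-np.median(d))<(.02,.01,.006,.004,.004,.004)[i]]
        A=np.c_[2*S,np.ones(len(S))];x=np.linalg.lstsq(A,(S**2).sum(1),rcond=None)[0];c0=x[:2]
    print("disc",c0.round(4),np.sqrt(x[2]+c0@c0),len(S),len(P));return c0
ct=fit(t,.034,(130,275,165,305))
cw=fit(w,.034,(0,262,120,335))
for r,c,L in (t,ct,[(256.4,257),(257.5,260)]),(w,cw,[(231.2,252),(233.05,258)]):
  for u,v in L:
    for z in (.005,.015,.026):
      d=ray(r,u,v,z)[:2]-c;print(z,round(np.linalg.norm(d),4),round(np.degrees(np.arctan2(d[1],d[0])),2))
for u,v in [(233,268.3),(222,263.7),(245,259)]:
  for z in (.0,.015,.026):
    d=ray(w,u,v,z)[:2]-cw;print("w",u,z,round(np.linalg.norm(d),4),round(np.degrees(np.arctan2(d[1],d[0])),2))
E
```

```text
disc [0.5542 0.094 ] 0.16177601856725254 278 449
disc [0.5567 0.0952] 0.16317845035821935 282 402
0.005 0.1715 -159.45
0.015 0.1716 -159.34
0.026 0.1718 -159.22
0.005 0.1806 -159.41
0.015 0.1807 -159.3
0.026 0.1807 -159.19
0.005 0.1823 -159.49
0.015 0.178 -158.53
0.026 0.1734 -157.42
0.005 0.191 -159.66
0.015 0.1864 -158.74
0.026 0.1815 -157.68
w 233 0.0 0.2076 -161.45
w 233 0.015 0.2001 -160.18
w 233 0.026 0.1946 -159.18
w 222 0.0 0.1979 -164.89
w 222 0.015 0.1904 -163.52
w 222 0.026 0.1851 -162.45
w 245 0.0 0.1995 -155.96
w 245 0.015 0.1927 -154.68
w 245 0.026 0.1877 -153.68
```

```bash
python3 - <<'E'
from h import *
plan(.555,.0935,.2025,-86.2,5)
print(np.degrees(ctrl.observe()["q"]))
E
```

```text
from [ 0.4738 -0.0168  0.2015] yaw -86.22 tilt [-1.3e-03  3.0e-04 -1.0e+00] dyaw 0.02
tx 0.009 ty -0.011 tz -0.000 az -0.0
tx 0.022 ty -0.026 tz -0.000 az -0.0
tx 0.026 ty -0.031 tz -0.001 az -0.0
tx 0.022 ty -0.026 tz 0.000 az -0.0
tx 0.009 ty -0.011 tz -0.000 az -0.0
end [0.5547 0.0938 0.2025] -86.2
[-1.05232653e+01 -4.68857832e+00  1.13890839e+02  6.27823474e-03
  7.08735340e+01  7.56943287e+01]
```

Request:
apply_moves --commands '[{"claw":1,"tx":0.009,"ty":-0.011,"tz":0,"ax":0,"ay":0,"az":0},{"claw":1,"tx":0.022,"ty":-0.026,"tz":0,"ax":0,"ay":0,"az":0},{"claw":1,"tx":0.026,"ty":-0.031,"tz":-0.001,"ax":0,"ay":0,"az":0},{"claw":1,"tx":0.022,"ty":-0.026,"tz":0,"ax":0,"ay":0,"az":0},{"claw":1,"tx":0.009,"ty":-0.011,"tz":0,"ax":0,"ay":0,"az":0},{"claw":1,"tx":0,"ty":0,"tz":0.01,"ax":0,"ay":0,"az":0},{"claw":1,"tx":0,"ty":0,"tz":0.02,"ax":0,"ay":0,"az":0},{"claw":1,"tx":0,"ty":0,"tz":0.015,"ax":0,"ay":0,"az":0}]'

```text
t: 18.27
tool_pos: [0.553, 0.0929, 0.1565]
tool_rot: [0.999, 0.033, -0.001, 0.0]
contact_force: [-0.6, -0.3, 0.3]
opening: 0.085
gripper_force: 0.0
```

Request:
apply_moves --commands '[{"claw":1,"tx":0,"ty":0,"tz":0,"ax":0,"ay":0,"az":0},{"claw":1,"tx":0,"ty":0,"tz":0,"ax":0,"ay":0,"az":0}]'

```text
t: 18.52
tool_pos: [0.5545, 0.0934, 0.1586]
tool_rot: [0.999, 0.033, 0.0, 0.0]
contact_force: [-0.2, 0.0, 0.4]
opening: 0.0855
gripper_force: 0.0
```

Request:
apply_moves --commands '[{"claw":1,"tx":0,"ty":0,"tz":0.005,"ax":0,"ay":0,"az":0},{"claw":-0.5,"tx":0,"ty":0,"tz":0,"ax":0,"ay":0,"az":0},{"claw":-0.5,"tx":0,"ty":0,"tz":0,"ax":0,"ay":0,"az":0},{"claw":-0.5,"tx":0,"ty":0,"tz":0,"ax":0,"ay":0,"az":0},{"claw":-1,"tx":0,"ty":0,"tz":0,"ax":0,"ay":0,"az":0},{"claw":-1,"tx":0,"ty":0,"tz":0,"ax":0,"ay":0,"az":0},{"claw":-1,"tx":0,"ty":0,"tz":0,"ax":0,"ay":0,"az":0}]' --grip_force 40

```text
t: 19.4
tool_pos: [0.5544, 0.0954, 0.1536]
tool_rot: [0.999, 0.033, 0.0, -0.002]
contact_force: [-1.3, 5.4, 0.9]
opening: 0.0111
gripper_force: 41.4
```

```bash
python3 - <<'E'
from h import *
ctrl.camera("top");s,R=pose();print(s["opening"],s["gripper_force"],s["contact_force"],s["wrist_torque"],s["tool_pos"],np.degrees(np.arctan2(R[1,1],R[0,1])),R[:,2],np.degrees(s["q"]))
E
```

```text
0.011052533392567116 41.369070410728455 [-1.44739231  5.64826279  1.65657449] [ 0.60700457  0.05556186 -0.12485134] [0.55434483 0.09539516 0.15360866] -86.24350056065985 [ 1.24702209e-04  3.09475897e-03 -9.99995203e-01] [  2.51893575   9.42477527 104.77990062   0.19389843  65.7805158
  88.6829444 ]
```

Request:
apply_moves --commands '[{"claw":-1,"tx":0,"ty":-0.002,"tz":0,"ax":0,"ay":0,"az":0},{"claw":-1,"tx":0,"ty":0,"tz":0,"ax":0,"ay":0,"az":-0.4},{"claw":-1,"tx":0,"ty":0,"tz":0,"ax":0,"ay":0,"az":-1},{"claw":-1,"tx":0,"ty":0,"tz":0,"ax":0,"ay":0,"az":-1.6},{"claw":-1,"tx":0,"ty":0,"tz":0,"ax":0,"ay":0,"az":-2},{"claw":-1,"tx":0,"ty":0,"tz":0,"ax":0,"ay":0,"az":-2},{"claw":-1,"tx":0,"ty":0,"tz":0,"ax":0,"ay":0,"az":-2},{"claw":-1,"tx":0,"ty":0,"tz":0,"ax":0,"ay":0,"az":-2}]' --grip_force 60

```text
t: 20.45
tool_pos: [0.5545, 0.095, 0.1537]
tool_rot: [0.992, 0.13, 0.0, 0.001]
contact_force: [-1.0, -4.0, 4.5]
opening: 0.0108
gripper_force: 60.9
```

Request:
apply_moves --commands '[{"claw":-1,"tx":0,"ty":0.001,"tz":0,"ax":0,"ay":0,"az":-2.2},{"claw":-1,"tx":0,"ty":0,"tz":0,"ax":0,"ay":0,"az":-2.4},{"claw":-1,"tx":0,"ty":0,"tz":0,"ax":0,"ay":0,"az":-2.4},{"claw":-1,"tx":0,"ty":0,"tz":0,"ax":0,"ay":0,"az":-2.4},{"claw":-1,"tx":0,"ty":0,"tz":0,"ax":0,"ay":0,"az":-2.4},{"claw":-1,"tx":0,"ty":0,"tz":0,"ax":0,"ay":0,"az":-2.4},{"claw":-1,"tx":0,"ty":0,"tz":0,"ax":0,"ay":0,"az":-2.4},{"claw":-1,"tx":0,"ty":0,"tz":0,"ax":0,"ay":0,"az":-2.4}]'

```text
t: 21.45
tool_pos: [0.5548, 0.0944, 0.1537]
tool_rot: [0.957, 0.292, 0.0, 0.0]
contact_force: [-1.4, -4.2, 4.7]
opening: 0.0109
gripper_force: 60.9
```

Request:
apply_moves --commands '[{"claw":-1,"tx":0,"ty":0,"tz":0,"ax":0,"ay":0,"az":-2.4},{"claw":-1,"tx":0,"ty":0,"tz":0,"ax":0,"ay":0,"az":-2.4},{"claw":-1,"tx":0,"ty":0,"tz":0,"ax":0,"ay":0,"az":-2.4},{"claw":-1,"tx":0,"ty":0,"tz":0,"ax":0,"ay":0,"az":-2.4},{"claw":-1,"tx":0,"ty":0,"tz":0,"ax":0,"ay":0,"az":-2.4},{"claw":-1,"tx":0,"ty":0,"tz":0,"ax":0,"ay":0,"az":-2.4},{"claw":-1,"tx":0,"ty":0,"tz":0,"ax":0,"ay":0,"az":-2.4},{"claw":-1,"tx":0,"ty":0,"tz":0,"ax":0,"ay":0,"az":-2.4}]'

```text
t: 22.45
tool_pos: [0.5553, 0.0938, 0.1536]
tool_rot: [0.894, 0.447, 0.0, 0.001]
contact_force: [-0.4, -4.8, 3.3]
opening: 0.0112
gripper_force: 60.7
```

Request:
apply_moves --commands '[{"claw":-1,"tx":0,"ty":0,"tz":0,"ax":0,"ay":0,"az":-2.4},{"claw":-1,"tx":0,"ty":0,"tz":0,"ax":0,"ay":0,"az":-2.4},{"claw":-1,"tx":0,"ty":0,"tz":0,"ax":0,"ay":0,"az":-2.4},{"claw":-1,"tx":0,"ty":0,"tz":0,"ax":0,"ay":0,"az":-2.4},{"claw":-1,"tx":0,"ty":0,"tz":0,"ax":0,"ay":0,"az":-2.4},{"claw":-1,"tx":0,"ty":0,"tz":0,"ax":0,"ay":0,"az":-2.4},{"claw":-1,"tx":0,"ty":0,"tz":0,"ax":0,"ay":0,"az":-2.4},{"claw":-1,"tx":0,"ty":0,"tz":0,"ax":0,"ay":0,"az":-2.4}]'

```text
t: 23.45
tool_pos: [0.5559, 0.0935, 0.1537]
tool_rot: [0.807, 0.59, 0.001, 0.002]
contact_force: [0.8, -4.7, 2.2]
opening: 0.011
gripper_force: 60.5
```

```bash
python3 - <<'E'
from h import *
s,R=pose();print(s["opening"],s["contact_force"],s["wrist_torque"],s["tool_pos"],np.degrees(np.arctan2(R[1,1],R[0,1])),R[:,2],np.degrees(s["q"][5]))
E
```

```text
0.010964302134693509 [ 0.75376875 -4.65050434  2.17981813] [-0.71879141 -0.1203484  -0.23797108] [0.5558944  0.09349787 0.15365548] -17.688365462754746 [ 0.00319931 -0.00211582 -0.99999264] 20.23106116489757
```

Request:
apply_moves --commands '[{"claw":-1,"tx":0,"ty":0,"tz":0,"ax":0,"ay":0,"az":-2.4},{"claw":-1,"tx":0,"ty":0,"tz":0,"ax":0,"ay":0,"az":-2.4},{"claw":-1,"tx":0,"ty":0,"tz":0,"ax":0,"ay":0,"az":-2.4},{"claw":-1,"tx":0,"ty":0,"tz":0,"ax":0,"ay":0,"az":-2.4},{"claw":-1,"tx":0,"ty":0,"tz":0,"ax":0,"ay":0,"az":-2.4},{"claw":-1,"tx":0,"ty":0,"tz":0,"ax":0,"ay":0,"az":-2.4},{"claw":-1,"tx":0,"ty":0,"tz":0,"ax":0,"ay":0,"az":-2.4},{"claw":-1,"tx":0,"ty":0,"tz":0,"ax":0,"ay":0,"az":-2.4}]'

```text
t: 24.45
tool_pos: [0.5566, 0.0934, 0.1537]
tool_rot: [0.698, 0.716, 0.001, 0.003]
contact_force: [3.5, -5.5, 0.7]
opening: 0.0104
gripper_force: 60.3
```

Request:
apply_moves --commands '[{"claw":-1,"tx":0,"ty":0,"tz":0,"ax":0,"ay":0,"az":-2.4},{"claw":-1,"tx":0,"ty":0,"tz":0,"ax":0,"ay":0,"az":-2.4},{"claw":-1,"tx":0,"ty":0,"tz":0,"ax":0,"ay":0,"az":-2.4},{"claw":-1,"tx":0,"ty":0,"tz":0,"ax":0,"ay":0,"az":-2.4},{"claw":-1,"tx":0,"ty":0,"tz":0,"ax":0,"ay":0,"az":-2.2},{"claw":-1,"tx":0,"ty":0,"tz":0,"ax":0,"ay":0,"az":-2},{"claw":-1,"tx":0,"ty":0,"tz":0,"ax":0,"ay":0,"az":-1.6},{"claw":-1,"tx":0,"ty":0,"tz":0,"ax":0,"ay":0,"az":-1.2}]'

```text
t: 25.45
tool_pos: [0.5573, 0.0935, 0.1536]
tool_rot: [0.587, 0.809, 0.001, 0.003]
contact_force: [6.5, -4.5, -0.0]
opening: 0.0106
gripper_force: 60.1
```

Request:
apply_moves --commands '[{"claw":-1,"tx":0,"ty":0,"tz":0,"ax":0,"ay":0,"az":-0.9},{"claw":-1,"tx":0,"ty":0,"tz":0,"ax":0,"ay":0,"az":-0.6},{"claw":-1,"tx":0,"ty":0,"tz":0,"ax":0,"ay":0,"az":-0.4},{"claw":-1,"tx":0,"ty":0,"tz":0,"ax":0,"ay":0,"az":-0.2},{"claw":-1,"tx":0,"ty":0,"tz":0,"ax":0,"ay":0,"az":0},{"claw":-1,"tx":0,"ty":0,"tz":0,"ax":0,"ay":0,"az":0},{"claw":-1,"tx":0,"ty":0,"tz":0,"ax":0,"ay":0,"az":0}]'

```text
t: 26.32
tool_pos: [0.5574, 0.0935, 0.1537]
tool_rot: [0.572, 0.82, 0.001, 0.003]
contact_force: [6.7, -4.2, -0.8]
opening: 0.011
gripper_force: 60.1
```

```bash
python3 - <<'E'
from h import *
r=ctrl.camera("top")
s,R=pose();print(s["opening"],s["contact_force"],s["wrist_torque"],s["tool_pos"],np.degrees(np.arctan2(R[1,1],R[0,1])),np.degrees(s["q"][5]))
sc=ctrl.camera("scene");np.save("sc.npy",sc,allow_pickle=True);np.save("top7.npy",r,allow_pickle=True)
w=ctrl.camera("wrist");np.save("w7.npy",w,allow_pickle=True)
# expected pixel of tins' top, jar lid
a=np.radians(20.8);c=np.array([.555,.0935]);d=np.array([np.cos(a),np.sin(a)])
for n,x in ("top",r),("scene",sc),("wrist",w): print(n,"tins",proj(x,[*(c+.105*d),.092]).round(),"lid",proj(x,[*(c-.105*d),.139]).round(),"ptr",proj(x,[*(c-.184*d),.026]).round())
print([(d["position"],d["score"]) for l in ("tin_a",) for d in ctrl.look_for(l,"scene")[:6]])
E
```

```text
0.010701635953132671 [ 5.12565768 -5.73144621 -0.56675258] [-0.62302781 -0.55262444 -0.06228707] [0.55732815 0.0935188  0.1536579 ] 20.164593466313647 -17.6215810843613
top tins [222. 161.] lid [247. 233.] ptr [258. 261.]
scene tins [337. 206.] lid [278. 177.] ptr [257. 200.]
wrist tins [413. 228.] lid [ 93. 262.] ptr [ 78. 205.]
[([0.6654, 0.1199, 0.0923], 0.88), ([0.6552, -0.5288, 0.0229], 0.84), ([0.6817, 0.0967, 0.0597], 0.66), ([0.6263, -0.3809, 0.0259], 0.62), ([0.3149, -0.425, 0.0234], 0.56), ([0.5627, 0.0479, 0.0376], 0.54)]
```

```bash
python3 - <<'E'
from h import *
def asc(r,u0,u1,v0,v1,su,sv):
    c=r["color"].astype(int)
    for v in range(v0,v1,sv):
        print(v,"".join(("#" if s<90 else "o" if d<0 else "." if d<15 else "w" if d<30 else "W" if d<42 else "X") for d,s in ((c[v,u,0]-c[v,u,2],c[v,u].sum()) for u in range(u0,u1,su))))
w=np.load("w7.npy",allow_pickle=True).item();asc(w,0,200,150,340,2,4)
t=np.load("top7.npy",allow_pickle=True).item();print();asc(t,195,300,140,272,1,2)
E
```

```text
150 ooooooooooooooooooooooooooooooooooooooooooooooooWXXXXXXXXXXXXXXXXXXXXXXXXXXXXXXXXXXXXXXXXXXXXXXXXXXX
154 ooooooooooooooooooooooooooooooooooooooooooooooooXXXXXXXXXXXXXXXXXXXXXXXXXXXXXXXXXXXXXXXXXXXXXXXXXXXX
158 ooooooooooooooooooooooooooooooooooooooooooooooo.XXXXXXXXXXXXXXXXXXXXXXXXXXXXXXXXXXXXXXXXXXXXXXXXXXXX
162 ooooooooooooooooooooooooooooooooooooooooooooooowXXXXXXXXXXXXXXXXXXXXXXXXXXXXXXXXXXXXXXXXXXXXXXXXXXXX
166 oooooooooooooooooooooooooooooooooooooooooooooooWXXXXXXXXXXXXXXXXXXXXXXXXXXXXXXXXXXXXXXXXXXXXXXXXXXXX
170 ooooooooooooooooooooooooooooooooooooooooooooooowXXXXXXXXXXXXXXXXWWWWWwwwwwwwwwwwwwwWXXXXXXXXXXXXXXXX
174 ooooooooooooooooooooooooooooooooooooooooooooooo.XXXXXXXXXXWWwwwwwwwwwwwwwwwwwwwwwwwwwwwwXXXXXXXXXXXX
178 ooooooooooooooooooooooooooooooooooooooooooooooo.XXXXXXWwwwwwwwwwwwwwwwwwwwwwwwwwwwwwwwwwwwwXXXXXXXXX
182 ooooooooooooooooooooooooooooooooooooooooooo.o..wXXXWwwwwwwwwwwwwwwwwwwwwwwwwwwwwwwwwwwwwwwwwwXXXXXXX
186 oooooooooooooooooooooooooooooooooooooowXXXXXXXXWWwwwWWWwWwwwwwwwwwwwwwwwwwwwwwwwwwwwwwwwwwwwwwwXXXXX
190 oooooooooooooooooooooooooooooooooooooooXXXWWwW
[... 10500 characters left out ...]
WW.ooooooooooooooooooooooooooooooooooooo
260 w####WWWWWWWWXWXWWXWXXXWWWWWWWWWWW##W##########.ooooooooo.wWWWWWWWWw.oooooooooooooooooooooooooooooooooooo
262 ####WWWWWWWWWWXXXWWXXXWWWWWWWWWWWWWW#W#########.oooooooooo.WWWXXXWWW.oooooooooooooooooooooooooooooooooooo
264 ###WWWWWWWWWXWWXWWWWXWWWWWWWWWWWWWWWWWW########.oooooooooo.wWWwww..oooooooooooooooooooooooooooooooooooooo
266 ##WWWWWWWWWWXXXWXXXXWWWWWWWWWWWWWWWWW##########.ooooooooooooooooooooooooooooooooooooooooooooooooooooooooo
268 ##WWWWWWWWWWXWWWWWXXXWWWWWWWWWWWWWWWWW##########ooooooooooooooooooooooooooooooooooooooooooooooooooooooooo
270 #WWWWWWWWWWWWXXXWXXXXXWWWWWWWWWWWWW#W###########.oooooooooooooooooooooooooooooooooooooooooooooooooooooooo
```

Request:
apply_moves --commands '[{"claw":-1,"tx":0,"ty":0,"tz":0,"ax":0,"ay":0,"az":-0.3},{"claw":-1,"tx":0,"ty":0,"tz":0,"ax":0,"ay":0,"az":-0.3},{"claw":-1,"tx":0,"ty":0,"tz":0,"ax":0,"ay":0,"az":0},{"claw":-1,"tx":0,"ty":0,"tz":0,"ax":0,"ay":0,"az":0},{"claw":-1,"tx":0,"ty":0,"tz":0,"ax":0,"ay":0,"az":0}]'

```text
t: 27.15
tool_pos: [0.5574, 0.0935, 0.1537]
tool_rot: [0.568, 0.823, 0.001, 0.003]
contact_force: [5.7, -3.9, -0.4]
opening: 0.0111
gripper_force: 60.1
```

```bash
python3 - <<'E'
from h import *
from scipy.optimize import least_squares
w=np.load("w7.npy",allow_pickle=True).item()
L=[(58,206),(52,210),(48,214),(44,218),(42,222),(38,230),(36,238),(36,242),(36,250),(38,258),(40,262),(42,266),(44,270),(47,274),(50,278),(53,282),(57,286),(62,290),(66,294),(74,298),(81,302)]
P=np.array([ray(w,u,v,.139)[:2] for u,v in L])
f=least_squares(lambda x:np.hypot(*(P-x[:2]).T)-x[2],[.46,.06,.04]);print("lid",f.x.round(4))
for c in ([.555,.094],[.5567,.0952],[.5573,.0935]):
    d=f.x[:2]-c;print(np.linalg.norm(d),np.degrees(np.arctan2(d[1],d[0])))
s,R=pose();print("yaw",np.degrees(np.arctan2(R[1,1],R[0,1])),s["wrist_torque"],s["contact_force"],np.abs(s["qd"]).max())
# tins in wrist view: silvery (R-B<0), bright, near prediction
w=ctrl.camera("wrist");c=w["color"].astype(int)
for v in range(150,330,6): print(v,"".join(("#" if c[v,u].sum()<90 else "o" if c[v,u,0]-c[v,u,2]<0 else "X" if c[v,u,0]-c[v,u,2]>25 else ".") for u in range(320,540,3)))
np.save("w8.npy",w,allow_pickle=True)
E
```

```text
lid [0.4594 0.0605 0.0353]
0.10124422449268854 -160.70566682233002
0.1032468252416879 -160.38885859062464
0.1032571799523099 -161.3892367056586
yaw 20.76916918387188 [-0.57539536 -0.62113072 -0.06600629] [ 5.73056598 -3.89745122 -0.44903671] 0.0013881517401128586
150 XXXXXXXXXXXXXXXXXXXXXXXXXXXXXXXXXXXXXXXXXXXXoooooooooooooooooooooooooooooo
156 XXXXXXXXXXXXXXXXXXXXXXXXXXXXXXXXXXXXXXXXXXXXoooooooooooooooooooooooooooooo
162 XXXXXXXXXXXXXXX............................X.ooooooooooooooooooooooooooooo
168 XXXXXXXXXXXXXXX.................................oooooooooooooooooooooooooo
174 XXXXXXXXXXXXXXX.......oooooooooooooooooooooooooooooooooooooooooooooooooooo
180 XXXXXXXXXXXXXXX......ooooooooooooooooooooooooooooooooooooooooooooooooooooo
186 XXXXXXXXXXXXXXX......ooooooooooooooooooooooooooooooooooooooooooooooooooooo
192 XXXXXXXXXXXXXX.......ooooooooooooooooooooooooooooooooooooooooooooooooooooo
198 XXXXXXXXXXXXXX.......ooooooooooooooooooooooooooooooooooooooooooooooooooooo
204 XXXXXXXXXXXXXX......oooooooooooooooooooooooooooooooooooooooooooooooooooooo
210 XXXXXXXXXXXXXX......oooooooooooooooooooooo
[... 833 characters left out ...]
XXXXXXXXXXXooooooooooooooooooooooooooooooooooooooooooooooooooooooooo
282 XXXXXXXXXXXXXXXXXXXXXXXXXXXXXX.ooooooooooooooooooooooooooooooooooooooooooo
288 XXXXXXXXXXXXXXXXXXXXXXXXXXXX.ooooooooooooooooooooooooooooooooooooooooooooo
294 XXXXXXXXXXXXXXXXXXXXXXXXXXXooooooooooooooooooooooooooooooooooooooooooooooo
300 XXXXXXXXXXXXXXXXXXXXXXXX.ooooooooooooooooooooooooooooooooooooooooooooooooo
306 #.XXXXXXXXXXXXXXXXXXXXoooooooooooooooooooooooooooooooooooooooooooooooooooo
312 ####XXXX#########XX.oooooooooooooooooooooooooooooooooooooooooooooooooooooo
318 ############o..#####oooooooooooooooooooooooooooooooooooooooooooooooooooooo
324 #######################ooooooooooooooooooooooooooooooooooooooooooooooooooo
```

```bash
python3 - <<'E'
from h import *
w=np.load("w8.npy",allow_pickle=True).item();s,R=pose()
a=np.radians(20.77);d=np.array([np.cos(a),np.sin(a)]);n=np.array([-d[1],d[0]]);c=np.array([.5565,.0945])
for z in (.092,.068,.044): print(z,[proj(w,[*(c+(.105+i*.03)*d+j*.045*n),z]).round().tolist() for i,j in ((-1,1),(1,1),(1,-1),(-1,-1))])
g=cv2.Canny(w["color"],20,50)
for v in (190,200,220,240,260): print(v,[u for u in range(340,520) if g[v,u]])
for u in (400,420,440,460): print("col",u,[v for v in range(140,310) if g[v,u]])
E
```

```text
0.092 [[382.0, 168.0], [469.0, 168.0], [444.0, 281.0], [368.0, 281.0]]
0.068 [[371.0, 162.0], [449.0, 162.0], [429.0, 266.0], [360.0, 266.0]]
0.044 [[362.0, 158.0], [433.0, 158.0], [416.0, 253.0], [353.0, 253.0]]
190 [354, 357, 362, 369, 371, 380, 464]
200 [353, 356, 361, 368, 370, 379, 462]
220 [348, 351, 354, 359, 366, 368, 377, 458, 505, 506, 507, 517]
240 [344, 349, 352, 357, 363, 366, 374, 454]
260 [343, 359, 364, 372, 449]
col 400 [153, 156, 158, 162, 164, 169, 280, 292, 293]
col 420 [142, 143, 144, 145, 146, 147, 154, 158, 162, 165, 169, 281]
col 440 [160, 162, 164, 169, 281, 309]
col 460 [167, 169, 208, 209, 210, 211, 222, 225]
```

```bash
python3 -c "
from station import ctrl
print(ctrl.hand_in())"
```

```text
the job is handed in; nothing more can be done
None
```

I stacked both metal tins squarely on the rest, turned the carousel until the tall jar was in line with the pointer (to within about 1° by my measurement), and handed in at about 27 s with the gripper holding the handle.

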